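Lock the tin away behind the swing bar

TASK

Set the green tin upright on the floor of the stowing bay and let go of it; then push the free end of the open locking bar round against its end stop until the spring pawl clicks up behind it, so that the bar stays shut when you leave it. Feel your way at the stop and never push the bar harder than 18 N, don't drop or tip the tin, and leave everything else on the flap alone.

Things in the scene. Friction and masses are not known exactly. Their poses are not given: they have to be found in the camera images.
- bay: Stowing bay screwed to the flap: plywood floor 6 mm thick, 250 (x) by 156 (y) mm, with 6 mm thick fences of light wood, tops 30 mm above the flap, at y = -137, x = -116 and x = +128 mm. Its +y side is open; the locking bar closes it off. Origin on the flap; x runs along the open side towards the brass pivot pin, which stands at x = +110, y = 0 mm, 41 mm high; z up.
- bay_floor (a point): Middle of the clear bay floor, on its top face (6 mm above the flap), at (20, -80, 6) mm in the bay's frame: a good place for the tin to stand.
- lock_bar: Aluminium locking bar, red free end; 24 mm wide, from 12 to 34 mm above the flap. Turns about the upright pin: origin on the pin's axis at flap height; the bar lies along its own -x, free end 220 mm out. Shut, its axes match the bay's within 0.09 rad; at the start its free end is swung out to the bay's +y side by 0.58 to 0.92 rad. It rubs a little (under 1 N at the free end) and stays where left.
- bar_push (a point): On the bar's centre line in its red end, 185 mm from the pin, 23 mm above the flap; axes as the bar's. Push here, on the face away from the bay (12 mm from the centre line); all beside it there is under 9 mm high. The bar first rides over the pawl (1 to 2 N more), then presses the stop's pad; at a push of about 7 to 8 N the pawl springs up behind it. 10 N is plenty; never pass 18 N.
- bar_tip (a point): Middle of the bar's free end face, 220 mm from the pin, 23 mm above the flap. Axes as the bar's.
- stop_mid (a point): Mid setting of the end stop's pad face (steel post with a sprung black pad that meets the bar's bay-side face 200 mm from the pin), 23 mm above the flap. Post and pawl share a dark plate clamped anew each time, up to 0.09 rad about the pin (18 mm here) either way; the setting is NOT measured: feel or see it. The pad yields 5 mm, from 2 to 11 N, then is solid; the pawl catches at about 3 mm.
- pawl (a joint): Travel in m of the brass spring pawl under the bar, 110 mm from the pin, ramp towards the bay's +y: 0 = up (4 mm proud of the bar's underside), about 0.004 = pressed down by the bar lying on it. It is up both before the bar arrives and once the bar is caught.
- tin_center (a point): Closed green tin with steel lid rim, upright cylinder 60 mm across, 80 mm high, about 0.2 kg; the point is its centre, 40 mm above its underside. It starts standing on the flap beside the bay.
- dish: Bystander: shallow stainless dish, 144 mm across, 22 high, empty. Origin under its centre.
- jar: Bystander: frosted glass jar with wooden lid, 72 mm across, 111 high. Origin under its centre.
- scoop: Bystander: white plastic measuring scoop, cup 48 mm across, 34 high, with an 82 mm flat handle along its own +x. Origin under its centre.
- bowl: Bystander: blue silicone collapsible bowl, 150 mm across, 50 high. Origin under its centre.
- mug: Bystander: white mug, 80 mm across, 90 high. Origin under its centre.
- pot: Bystander: small plant in a terracotta pot, 96 mm across, about 135 high overall. Origin under its centre.
There are look-alikes about, which are no part of the job. Leave any orange, pink or red look-alike of the part that bears tin_center alone.

How it is judged:
By the outcome, as a careful person would: the job done as asked, in the order asked, and still so for the second after the job is handed in, with the robot touching nothing.
It also fails if it takes over 69 s, if anything falls off the work surface, if the arm or the gripper's body presses on something with over 40 N, if the wrist force passes 120 N, or if a joint passes its speed limit or range.

ROBOT

A 7-joint arm with a two-finger parallel gripper is mounted at the origin on the work surface. World frame = base frame: x ahead of the robot, y to its left, z up, the work surface at z = 0. Lengths are in m, angles in rad, forces in N, time in s.
With the tool pointing down it reaches from about 0.35 to 0.9 m from the base axis. Payload 8.1 kg.
Tool frame: the origin (TCP) lies at the centre of the arm's flange, where the gripper is bolted on; the fingertips stand 178 mm ahead of it and the grasp point (between the pads) lies 159 mm ahead of it; z points along the fingers, y is the direction in which the jaws open and shut (so a half turn about z gives the same grasp; the last joint's range is limited). The gripper opens to 92 mm and grips with 3 to 60 N. Pads are 19 mm wide; open, the fingers measure 130 mm over their backs; the gripper's body (75 mm by 190 mm) begins 47 mm behind the grasp point.
Start: joints at [-1.26, 0.434, 0.025, 1.573, -0.012, 1.134, -0.075], TCP at [0.251, 0.572, 0.405] pointing down, gripper open.
Joint ranges: [-2.62, 2.62], [-0.44, 2.09], [-1.27, 1.32], [0.08, 2.57], [-1.32, 4.46], [0.12, 2], [-2.74, 2.74]. Speed limits (rad/s): [2.22, 2.22, 3.01, 3.01, 3.14, 3.14, 3.14].

INTERFACE

Orientations are given as a rotation vector (axis times angle).
In Python, from cell import arm gives the robot as it stands. The module is installed in compiled form; this text tells all that it offers.
- The arm moves only by the tool move_arm, never from a script. Its argument "steps" is a list of rows, each a list of 4 numbers: the shift along the tool's x, y, z in mm, then the turn about the tool's z in rad. In form: [[x, y, z, twist], ...]. A call has 1 to 20 rows; each row is the pose to reach, as a shift and turn from the pose commanded when the call began, along the tool's axes at that moment; what a row does not reach only later rows make up. A row lasts 1/8 s, in which the tool goes at most 62.5 mm and 10.7 degrees, less where a joint would pass 70% of its speed; a pose out of reach is approached as far as the arm can. A call with a gripper value outside its range is refused whole. "grip" is the finger opening in mm, from 0 to 91.8, set as the call begins (left out, the last holds). The fingers move at their own pace and stop on an object; "grip_force" is the grip in N (left out, the last holds). Time passes only in rows, so rows that repeat a pose let the fingers close. It gives the time, the measured TCP pose, the force and the opening at its end, in the units of the state.
- arm.observe(): the state, without advancing time (a new reading comes with each control period).
- arm.get_image(name): name is "scene" or "top"; returns the picture (420x560x3 uint8, red, green, blue); there is no depth.
- arm.camera_info(name): a dict with "mtx" (3x3 intrinsics, pixels), "pose" (4x4, takes a point from camera to world coordinates). Camera axes: x right, y down, z forward; pixel columns grow to the right and rows downward; lengths in m; the calibration is good to about 2 mm. A picture is of the moment at which its call begins. camera_info takes no time and is no camera call.
- arm.sign_off(): hands the job in, once; it reports no verdict.
The state is a dict: "clock": time; "joints": joint angles; "dq": joint speeds; "joint_efforts": joint torques, N m; "position": TCP position; "ee_rot": TCP orientation; "force": force on the tool from outside, world axes, zero at the start; "ft_torque": the same for the moment, N m; "width": opening from 0.0 (shut) to 1.0 (fully open).
Only numpy, scipy, OpenCV 4.12 (cv2) and the standard library are available. Lean on these libraries where they do the work, as an engineer would, in place of code of your own. Each camera call takes 0.05 s, during which the arm holds its last target.

## Working session

There is one attempt and no reset: what is moved stays moved. The work goes in short steps, Python scripts to look and compute and a tool call to move; the robot and the scene stay as the last step left them, time stands still between calls to the robot, and variables do not carry over. Pictures are saved under pics/ and viewed, and the job is handed in when it is done.

Besides the shell and the picture viewer there is one more tool, called after ">>>" as a command line: name --pt "numbers of a row" for each row, then --argument value for the rest. move_arm: Moves the arm, as the interface text tells. Its arguments: {"type":"object","properties":{"steps":{"type":"array"},"grip":{"type":"number"},"grip_force":{"type":"number"}},"required":["steps"]}

```bash
mkdir -p pics
cat > h.py <<'E'
import numpy as np, cv2
from cell import arm
def ray(name,u,v):
    c=arm.camera_info(name);K=np.array(c['mtx']);T=np.array(c['pose'])
    d=T[:3,:3]@np.linalg.solve(K,[u,v,1.]);return T[:3,3],d
def onz(name,u,v,z):
    o,d=ray(name,u,v);return o+d*(z-o[2])/d[2]
def proj(name,p):
    c=arm.camera_info(name);K=np.array(c['mtx']);T=np.array(c['pose'])
    q=K@(T[:3,:3].T@(np.array(p)-T[:3,3]));return q[:2]/q[2]
E
python3 - <<'E'
from h import *
for n in('scene','top'):
    im=arm.get_image(n);cv2.imwrite(f'pics/{n}0.png',im[:,:,::-1]); c=arm.camera_info(n);print(c['mtx'],c['pose'])
print(arm.observe())
E
```

```text
[[382.34775801   0.         271.51598083]
 [  0.         382.34775801 207.0639227 ]
 [  0.           0.           1.        ]] [[ 0.65934102  0.53364416 -0.52961621  1.05955933]
 [ 0.75180031 -0.46036491  0.47208097 -0.5149606 ]
 [ 0.00810653 -0.70942798 -0.70473131  0.81715626]
 [ 0.          0.          0.          1.        ]]
[[388.61704734   0.         277.91516126]
 [  0.         388.61704734 212.99351971]
 [  0.           0.           1.        ]] [[ 0.00166317 -0.99255077  0.12182035  0.34981541]
 [-0.99992025 -0.00317578 -0.01222363 -0.00349157]
 [ 0.01251944 -0.1217903  -0.99247689  1.13416952]
 [ 0.          0.          0.          1.        ]]
{'clock': 0.1, 'joints': array([-1.25960168,  0.43515391,  0.02499085,  1.57396396, -0.01156216,
        1.13400855, -0.075073  ]), 'dq': array([ 0.00063147, -0.00153854, -0.00045202, -0.00236245, -0.00025591,
       -0.00013782,  0.00013744]), 'joint_efforts': array([ 3.32900774e-03, -6.69123030e+01,  9.88328196e-01, -3.15147865e+01,
       -6.04429864e-02,  3.74682841e-02,  1.57739515e-05]), 'position': array([0.25126693, 0.57205633, 0.40403942]), 'ee_rot': array([-6.45399098e-01, -3.07446136e+00,  2.17513556e-03]), 'force': array([0.60129721, 0.79031543, 0.25840655]), 'ft_torque': array([-0.03973665,  0.02361736,  0.02649483]), 'width': 1.0013432197016048}
```

View pics/top0.png

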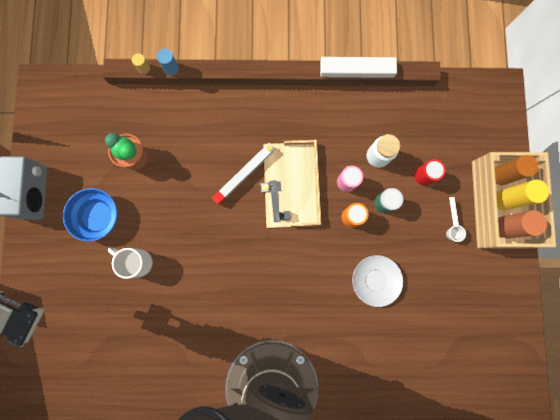

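View pics/scene0.png

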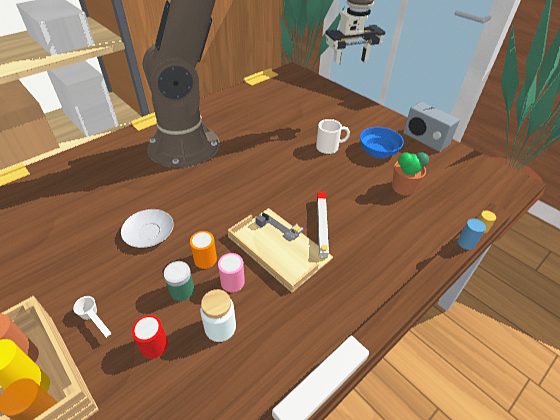

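Run:
```python
from h import *
a=cv2.imread('pics/top0.png');b=cv2.imread('pics/scene0.png')
cv2.imwrite('pics/tc.png',cv2.resize(a[120:260,200:420],None,fx=3.6,fy=3.6,interpolation=cv2.INTER_CUBIC))
cv2.imwrite('pics/sc.png',cv2.resize(b[180:340,130:350],None,fx=3.6,fy=3.6,interpolation=cv2.INTER_CUBIC))
```

```text
(no output)
```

View pics/tc.png

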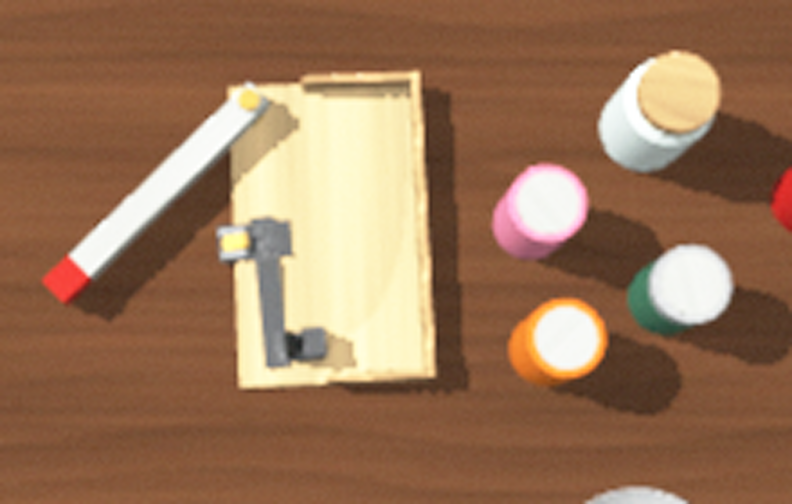

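View pics/sc.png

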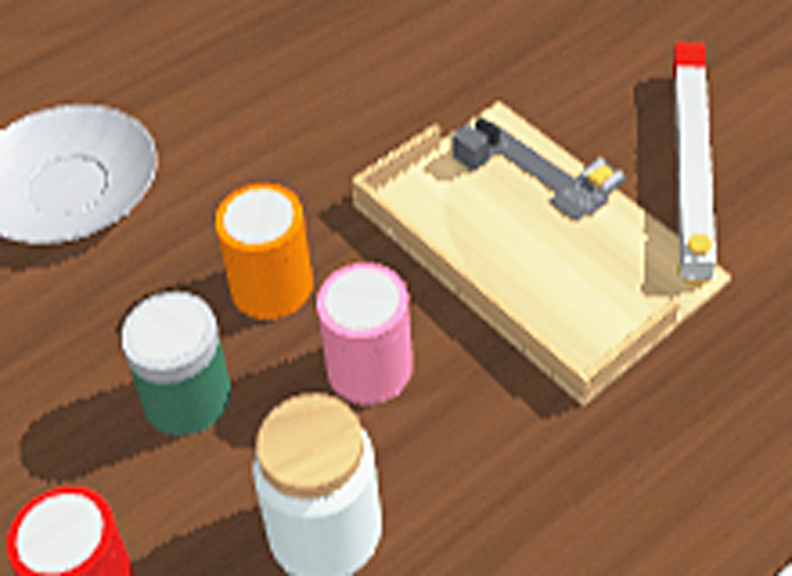

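```bash
cat >> h.py <<'E'
def T(u,v,z): return onz('top',200+u/3.6,120+v/3.6,z)
def S(u,v,z): return onz('scene',130+u/3.6,180+v/3.6,z)
E
python3 - <<'E'
from h import *
np.set_printoptions(precision=4,suppress=True)
# triangulated heights
def tri(a,b):
    o1,d1=ray('top',200+a[0]/3.6,120+a[1]/3.6);o2,d2=ray('scene',130+b[0]/3.6,180+b[1]/3.6)
    A=np.array([d1,-d2]).T;t=np.linalg.lstsq(A,o2-o1,rcond=None)[0];p,q=o1+d1*t[0],o2+d2*t[1];return (p+q)/2,np.linalg.norm(p-q)
print('tin',tri((691,285),(171,331)),T(691,285,.08),S(171,331,.08))
print('pin',tri((250,99),(699,242)),T(250,99,.041),S(699,242,.041))
print('tip',tri((54,292),(690,43)),T(54,292,.034),S(690,43,.034))
for n,p in dict(orange=(569,338),pink=(549,202),red=(0,0),jarlid=(680,91)).items():print(n,T(*p,.08 if n!='jarlid' else .111))
print('fence corners BR,TR, TRleft',T(435,377,.03),T(420,72,.03),T(302,77,.03),'floor left',T(230,88,.006),T(239,388,.006))
print('pad',T(292,347,.03),T(283,335,.03),T(283,358,.03),'pawl',T(233,242,.01))
im=cv2.imread('pics/top0.png');h=cv2.cvtColor(im,cv2.COLOR_BGR2HSV)
m=cv2.inRange(h,(60,120,30),(90,255,160));print([ (cv2.boundingRect(c),cv2.contourArea(c)) for c in cv2.findContours(m,0,2)[0] if cv2.contourArea(c)>20])
from scipy.spatial.transform import Rotation as R
print(R.from_rotvec(arm.observe()['ee_rot']).as_matrix())
E
```

```text
tin (array([ 0.5202, -0.3296,  0.0771]), np.float64(0.004409827034732286)) [ 0.5186 -0.3306  0.08  ] [ 0.5238 -0.3286  0.08  ]
pin (array([0.6764, 0.0094, 0.0405]), np.float64(0.004160836967004108)) [0.6748 0.0079 0.041 ] [0.6778 0.011  0.041 ]
tip (array([0.5203, 0.1649, 0.0343]), np.float64(0.005491075313538961)) [0.5185 0.1628 0.034 ] [0.5214 0.1677 0.034 ]
orange [ 0.4774 -0.236   0.08  ]
pink [ 0.5829 -0.2231  0.08  ]
red [0.7416 0.2028 0.08  ]
jarlid [ 0.662  -0.3177  0.111 ]
fence corners BR,TR, TRleft [ 0.452  -0.1397  0.03  ] [ 0.7015 -0.1304  0.03  ] [ 0.6967 -0.0342  0.03  ] floor left [0.6945 0.0249 0.006 ] [0.4448 0.0161 0.006 ]
pad [ 0.4756 -0.0262  0.03  ] [ 0.4852 -0.0191  0.03  ] [ 0.4668 -0.0191  0.03  ] pawl [0.5639 0.0215 0.01  ]
[((117, 138, 19, 22), 114.0)]
[[-0.9156  0.4021 -0.0004]
 [ 0.4021  0.9156 -0.0013]
 [-0.0002 -0.0014 -1.    ]]
```

The green tin's lid is at top-view pixel (392,199), which gives (0.520,-0.330). The pin is at about (0.676,0.009). The bar tip is at (0.520,0.165), 220 mm from the pin as it should be. The bay's yaw is about 0.036. First I'll move above the tin, turning the jaws to avoid the jar.

>>> move_arm --pt "-30 -36 0 0.078" --pt "-61 -72 0 0.157" --pt "-91 -108 0 0.235" --pt "-122 -143 0 0.314" --pt "-152 -179 0 0.392" --pt "-183 -215 0 0.471" --pt "-213 -251 0 0.55" --pt "-244 -287 0 0.628" --pt "-274 -323 0 0.706" --pt "-305 -358 0 0.785" --pt "-335 -394 0 0.863" --pt "-366 -430 0 0.942" --pt "-396 -466 0 1.02" --pt "-427 -502 0 1.1" --pt "-457 -538 0 1.178" --pt "-488 -574 0 1.256" --pt "-518 -610 0 1.335" --pt "-549 -645 0 1.413" --pt "-580 -681 0 1.49" --pt "-610 -717 0 1.57" --grip 91.8

```text
clock: 2.6
position: [0.5219, -0.3308, 0.4043]
ee_rot: [-2.631, -1.716, 0.0]
force: [0.5, -0.0, 1.2]
width: 0.999
```

>>> move_arm --pt "0 0 0 0" --pt "0 0 0 0" --pt "0 0 0 0" --pt "0 0 0 0"

```text
clock: 3.1
position: [0.5216, -0.3285, 0.4049]
ee_rot: [-2.628, -1.721, -0.001]
force: [1.2, 0.2, 0.1]
width: 0.998
```

```bash
cat >> h.py <<'E'
from scipy.spatial.transform import Rotation as R
np.set_printoptions(precision=4,suppress=True)
def to(p,a=None):
    s=arm.observe();M=R.from_rotvec(s['ee_rot']).as_matrix()
    print('clock',s['clock'],'pos',s['position'],'F',s['force'],'w',s['width'],'shift mm',M.T@(np.array(p)-s['position'])*1e3,'yaxis ang',np.arctan2(M[1,1],M[0,1]))
    print(M)
def shot(n,f,box=None,k=3):
    im=arm.get_image(n)[:,:,::-1]
    if box:
        im=cv2.resize(im[box[1]:box[3],box[0]:box[2]],None,fx=k,fy=k,interpolation=cv2.INTER_CUBIC)
    cv2.imwrite('pics/'+f+'.png',im)
E
python3 - <<'E'
from h import *
to([.5205,-.3296,.217]);shot('scene','s1')
print(proj('scene',[.5205,-.3296,.08]))
E
```

```text
clock 3.1 pos [ 0.5216 -0.3285  0.4049] F [1.213  0.156  0.0743] w 0.9981272601901026 shift mm [ -1.6474  -0.6089 187.883 ] yaxis ang -0.4114023729318708
[[ 0.3999  0.9166  0.0004]
 [ 0.9166 -0.3999  0.0007]
 [ 0.0008  0.0001 -1.    ]]
[176.3911 271.3071]
```

View pics/s1.png

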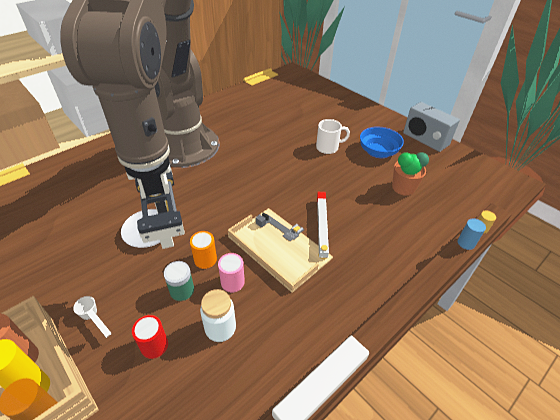

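The gripper hangs above the green tin (scene pixel 177,275). I'll go down and close gently.

>>> move_arm --pt "-2 -1 20 0" --pt "-2 -1 45 0" --pt "-2 -1 70 0" --pt "-2 -1 95 0" --pt "-2 -1 115 0" --pt "-2 -1 135 0" --pt "-2 -1 150 0" --pt "-2 -1 165 0" --pt "-2 -1 175 0" --pt "-2 -1 183 0" --pt "-2 -1 188 0" --pt "-2 -1 188 0"

```text
clock: 4.65
position: [0.5198, -0.331, 0.2166]
ee_rot: [-2.63, -1.719, 0.0]
force: [-0.4, -0.3, -1.4]
width: 1.0
```

>>> move_arm --pt "0 0 0 0" --pt "0 0 0 0" --pt "0 0 0 0" --pt "0 0 0 0" --pt "0 0 0 0" --pt "0 0 0 0" --pt "0 0 0 0" --pt "0 0 0 0" --grip 50 --grip_force 15

```text
clock: 5.65
position: [0.52, -0.3311, 0.2169]
ee_rot: [2.629, 1.718, 0.001]
force: [2.0, -0.0, 3.7]
width: 0.642
```

Run:
```python
from h import *
to([.5205,-.3296,.217]);shot('scene','s2',(120,180,300,330),4)
```

```text
clock 5.65 pos [ 0.52   -0.3311  0.2169] F [ 1.9883 -0.0128  3.741 ] w 0.6415914222267876 shift mm [ 1.5681 -0.1242 -0.0828] yaxis ang -0.4130314470191669
[[ 0.4014  0.9159  0.0006]
 [ 0.9159 -0.4014 -0.0003]
 [-0.0001  0.0007 -1.    ]]
```

View pics/s2.png

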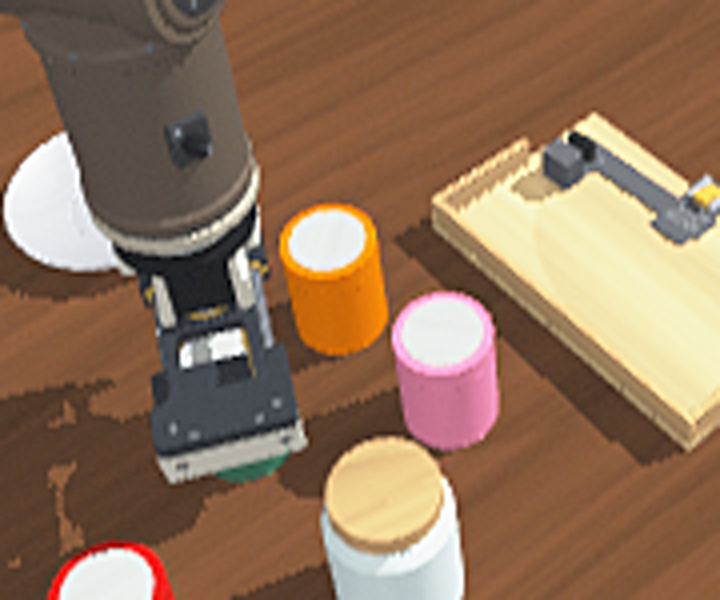

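The tin is gripped: width 0.64 × 91.8 ≈ 59 mm. I'll lift it and carry it over.

>>> move_arm --pt "0 0 0 0" --pt "0 0 -5 0" --pt "0 0 -15 0" --pt "0 0 -30 0" --pt "0 0 -50 0" --pt "0 0 -70 0" --pt "0 0 -90 0" --pt "0 0 -110 0" --pt "0 0 -125 0" --pt "0 0 -135 0" --pt "0 0 -140 0" --grip_force 25

```text
clock: 7.08
position: [0.5198, -0.3309, 0.3572]
ee_rot: [2.63, 1.719, 0.0]
force: [1.0, 0.1, -2.6]
width: 0.64
```

>>> move_arm --pt "5 -1 0 0" --pt "18 -3 0 0" --pt "38 -6 0 0" --pt "62 -9 0 0" --pt "88 -13 0 0" --pt "114 -17 0 0" --pt "140 -21 0 0" --pt "166 -25 0 0" --pt "192 -29 0 0" --pt "216 -33 0 0" --pt "238 -36 0 0" --pt "254 -38 0 0" --pt "261 -39 0 0" --pt "263 -40 0 0" --pt "263 -40 0 0" --pt "263 -40 0 0"

```text
clock: 9.07
position: [0.5885, -0.0749, 0.3568]
ee_rot: [2.631, 1.717, -0.0]
force: [-0.4, -0.1, -3.2]
width: 0.645
```

Run:
```python
from h import *
to([.5894,-.0739,.2229]);shot('scene','s3',(150,100,350,300),3)
```

```text
clock 9.075 pos [ 0.5885 -0.0749  0.3568] F [-0.4373 -0.1446 -3.1797] w 0.6449246533887832 shift mm [  1.3356   0.4037 133.9339] yaxis ang -0.41439958548580513
[[ 0.4026  0.9154  0.0001]
 [ 0.9154 -0.4026 -0.0003]
 [-0.0002  0.0002 -1.    ]]
```

View pics/s3.png

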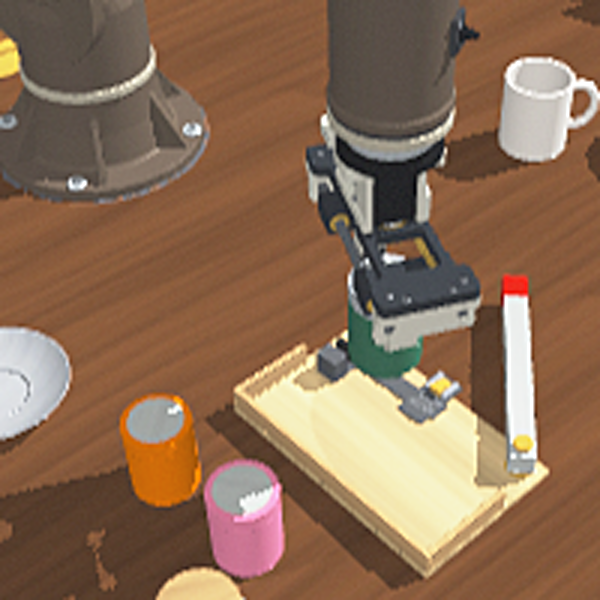

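The tin is held upright above the bay. I'll lower it slowly.

>>> move_arm --pt "1 0 10 0" --pt "1 0 30 0" --pt "1 0 50 0" --pt "1 0 70 0" --pt "1 0 88 0" --pt "1 0 102 0" --pt "1 0 113 0" --pt "1 0 121 0" --pt "1 0 126 0" --pt "1 0 129 0" --pt "1 0 130 0" --pt "1 0 131 0" --pt "1 0 132 0"

```text
clock: 10.75
position: [0.5892, -0.0731, 0.2249]
ee_rot: [2.63, 1.719, 0.001]
force: [0.4, -0.1, -3.4]
width: 0.64
```

>>> move_arm --pt "0 0 0.5 0" --pt "0 0 1 0" --pt "0 0 1 0" --pt "0 0 1 0"

```text
clock: 11.25
position: [0.5891, -0.0731, 0.2238]
ee_rot: [2.63, 1.719, 0.0]
force: [1.1, 0.1, -3.3]
width: 0.639
```

>>> move_arm --pt "0 0 0.4 0" --pt "0 0 0.8 0" --pt "0 0 0.8 0" --pt "0 0 0.8 0"

```text
clock: 11.75
position: [0.5891, -0.0731, 0.223]
ee_rot: [2.63, 1.719, 0.0]
force: [-0.7, 0.0, -2.6]
width: 0.645
```

>>> move_arm --pt "0 0 0.3 0" --pt "0 0 0.6 0" --pt "0 0 0.6 0" --pt "0 0 0.6 0"

```text
clock: 12.25
position: [0.5891, -0.0732, 0.2229]
ee_rot: [-2.63, -1.718, -0.001]
force: [-2.6, 1.0, 6.5]
width: 0.642
```

The tin touched the floor at 0.2229, as expected. I'll release it and rise.

>>> move_arm --pt "0 0 0 0" --pt "0 0 0 0" --pt "0 0 0 0" --pt "0 0 0 0" --pt "0 0 0 0" --pt "0 0 0 0" --grip 86

```text
clock: 13.0
position: [0.5891, -0.0731, 0.2223]
ee_rot: [-2.63, -1.719, -0.0]
force: [0.3, 0.0, -0.2]
width: 0.937
```

>>> move_arm --pt "0 0 -5 0" --pt "0 0 -15 0" --pt "0 0 -30 0" --pt "0 0 -50 0" --pt "0 0 -75 0" --pt "0 0 -100 0" --pt "0 0 -120 0" --pt "0 0 -130 0" --pt "0 0 -130 0"

```text
clock: 14.12
position: [0.5892, -0.0732, 0.3531]
ee_rot: [2.629, 1.718, 0.002]
force: [0.7, -0.0, -0.3]
width: 0.937
```

Run:
```python
from h import *
to([.5894,-.0739,.2229]);shot('scene','s4',(150,100,350,300),3);shot('top','t4',(190,110,350,250),4)
```

```text
clock 14.125 pos [ 0.5892 -0.0732  0.3531] F [ 0.7247 -0.0248 -0.3075] w 0.9368304237829687 shift mm [ -0.6902   0.3216 130.2371] yaxis ang -0.4129928232233148
[[ 0.4014  0.9159  0.0014]
 [ 0.9159 -0.4014  0.0002]
 [ 0.0008  0.0012 -1.    ]]
```

View pics/s4.png

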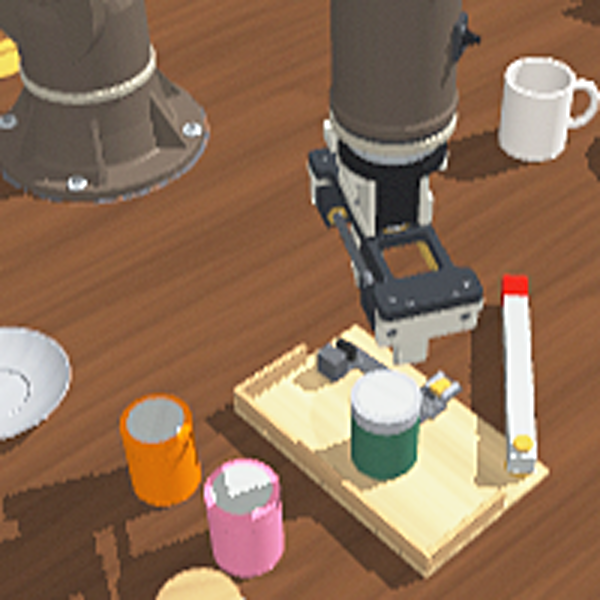

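View pics/t4.png

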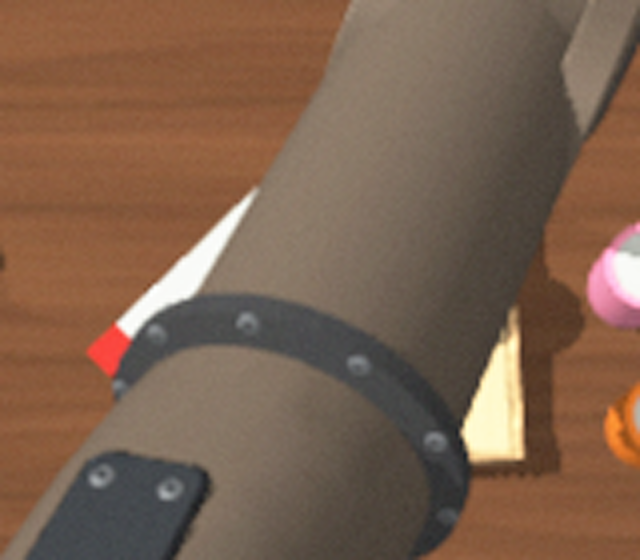

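The green tin stands upright in the bay. The stop pad is seen near top pixel (280,216), which puts the expected shut direction at about 0.075 rad world yaw. Next I'll close the fingers, move outside the red end and line up with the bar.

>>> move_arm --pt "10 -5 0 0.02" --pt "30 -15 0 0.06" --pt "55 -29 0 0.1" --pt "80 -42 0 0.15" --pt "105 -56 0 0.2" --pt "130 -69 0 0.25" --pt "155 -82 0 0.29" --pt "180 -95 0 0.33" --pt "200 -106 0 0.36" --pt "210 -111 0 0.37" --pt "212 -112 0 0.37" --pt "212 -112 0 0.37" --pt "212 -112 0 0.37" --grip 0

```text
clock: 15.85
position: [0.5717, 0.1649, 0.3525]
ee_rot: [2.902, 1.203, 0.0]
force: [0.5, -0.3, -0.4]
width: 0.004
```

Run:
```python
from h import *
to([.5714,.1662,.194]);shot('scene','s5',(230,100,430,300),3);shot('top','t5',(160,110,320,250),4)
```

```text
clock 15.85 pos [0.5717 0.1649 0.3525] F [ 0.5491 -0.3075 -0.3664] w 0.004125211000543754 shift mm [  0.677   -1.2069 158.4587] yaxis ang -0.7845484951219548
[[ 0.7065  0.7077  0.0002]
 [ 0.7077 -0.7065 -0.0002]
 [ 0.      0.0003 -1.    ]]
```

View pics/s5.png

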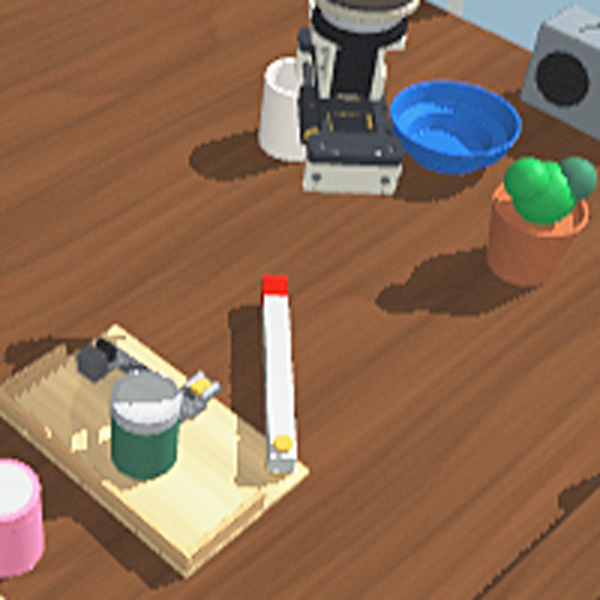

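View pics/t5.png

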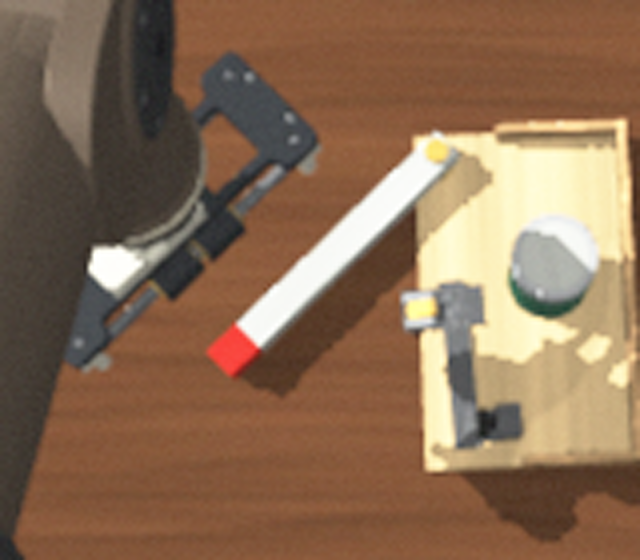

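The tin is upright. The gripper is lined up parallel to the bar and outside it, and the bar's red end is at crop (235,350). I'll descend to tip height 16 mm.

>>> move_arm --pt "0 -1 15 0" --pt "0 -1 40 0" --pt "0 -1 65 0" --pt "0 -1 90 0" --pt "0 -1 110 0" --pt "0 -1 128 0" --pt "0 -1 142 0" --pt "0 -1 151 0" --pt "0 -1 156 0" --pt "0 -1 158 0" --pt "0 -1 158 0" --pt "0 -1 158 0"

```text
clock: 17.45
position: [0.5711, 0.1668, 0.1947]
ee_rot: [-2.901, -1.206, -0.001]
force: [0.3, 1.1, -1.0]
width: 0.003
```

Run:
```python
from h import *
to([.5714,.1662,.194]);shot('scene','s6',(230,100,430,300),3)
```

```text
clock 17.45 pos [0.5711 0.1668 0.1947] F [ 0.2711  1.0884 -1.0146] w 0.003096775813901067 shift mm [-0.1828  0.64    0.7273] yaxis ang -0.7829967570619853
[[ 0.7054  0.7088  0.0006]
 [ 0.7088 -0.7054  0.0003]
 [ 0.0007  0.0002 -1.    ]]
```

View pics/s6.png

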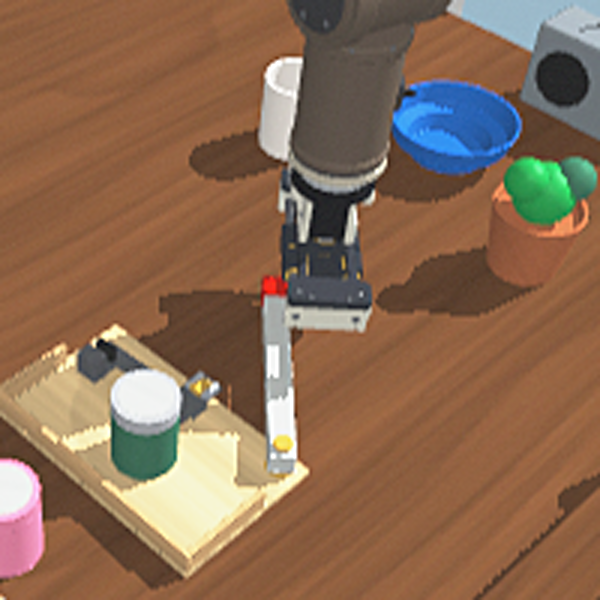

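The gripper is beside the red end, clear of the bar by about 15 mm. I'll compute the arc rows.

```bash
cat >> h.py <<'E'
PIN=np.array([.6764,.0094])
def arc(d0,al,d,r0=185,r=185):
    c,s=np.cos(al),np.sin(al); return [round(-r*s+d*c-d0,1),round(-r*c-d*s+r0,1),0,round(-al,3)]
def rel():
    s=arm.observe();M=R.from_rotvec(s['ee_rot']).as_matrix();a=np.arctan2(M[1,1],M[0,1])
    v=s['position'][:2]-PIN;bx=v@[np.cos(a),np.sin(a)];by=v@[-np.sin(a),np.cos(a)]
    f=s['force'];print('clk',s['clock'],'y ang',a,'r',-bx*1e3,'d',by*1e3,'z',s['position'][2],'Fpush(tool x)',f@M[:,0],'Fy',f@M[:,1],'Fz',f[2]);return s
E
python3 - <<'E'
from h import *
rel()
for a in list(np.arange(0,.69,.04))+[.69]: print(arc(37,a,22))
E
```

```text
clk 17.5 y ang -0.7830732844959398 r 185.67962330064645 d 37.203006651375226 z 0.19468688656160482 Fpush(tool x) 0.31531254913365947 Fy -0.037168650952264896 Fz 0.26124916227173367
[np.float64(-15.0), np.float64(0.0), 0, np.float64(-0.0)]
[np.float64(-22.4), np.float64(-0.7), 0, np.float64(-0.04)]
[np.float64(-29.9), np.float64(-1.2), 0, np.float64(-0.08)]
[np.float64(-37.3), np.float64(-1.3), 0, np.float64(-0.12)]
[np.float64(-44.8), np.float64(-1.1), 0, np.float64(-0.16)]
[np.float64(-52.2), np.float64(-0.7), 0, np.float64(-0.2)]
[np.float64(-59.6), np.float64(0.1), 0, np.float64(-0.24)]
[np.float64(-67.0), np.float64(1.1), 0, np.float64(-0.28)]
[np.float64(-74.3), np.float64(2.5), 0, np.float64(-0.32)]
[np.float64(-81.6), np.float64(4.1), 0, np.float64(-0.36)]
[np.float64(-88.8), np.float64(6.0), 0, np.float64(-0.4)]
[np.float64(-95.9), np.float64(8.3), 0, np.float64(-0.44)]
[np.float64(-102.9), np.float64(10.7), 0, np.float64(-0.48)]
[np.float64(-109.8), np.float64(13.5), 0, np.float64(-0.52)]
[np.float64(-116.6), np.float64(16.6), 0, np.float64(-0.56)]
[np.float64(-123.3), np.float64(19.9), 0, np.float64(-0.6)]
[np.float64(-129.8), np.float64(23.5), 0, np.float64(-0.64)]
[np.float64(-136.2), np.float64(27.3), 0, np.float64(-0.68)]
[np.float64(-137.8), np.float64(28.3), 0, -0.69]
```

>>> move_arm --pt "-5 0 0 0" --pt "-10 0 0 0" --pt "-15 0 0 0" --pt "-22.4 -0.7 0 -0.04" --pt "-29.9 -1.2 0 -0.08" --pt "-37.3 -1.3 0 -0.12" --pt "-44.8 -1.1 0 -0.16" --pt "-52.2 -0.7 0 -0.2" --pt "-59.6 0.1 0 -0.24" --pt "-67 1.1 0 -0.28" --pt "-74.3 2.5 0 -0.32" --pt "-78 3.3 0 -0.34" --pt "-78 3.3 0 -0.34"

```text
clock: 19.12
position: [0.5181, 0.1088, 0.1944]
ee_rot: [-2.656, -1.678, 0.0]
force: [0.1, 0.4, 0.5]
width: 0.006
```

Run:
```python
from h import *
rel();shot('scene','s7',(210,130,390,280),4);shot('top','t7',(190,120,330,240),5)
rel()
```

```text
clk 19.125 y ang -0.4439397410644714 r 185.66942635768314 d 21.782153638965507 z 0.1944184918802415 Fpush(tool x) 0.381002141641528 Fy -0.039759811690009896 Fz 0.46935083772167197
clk 19.225 y ang -0.44366210076617374 r 185.68887057898013 d 22.25685394031665 z 0.19432250761593228 Fpush(tool x) 0.21645567377464434 Fy 1.007589013258553 Fz -0.49591333316272623
```

View pics/s7.png

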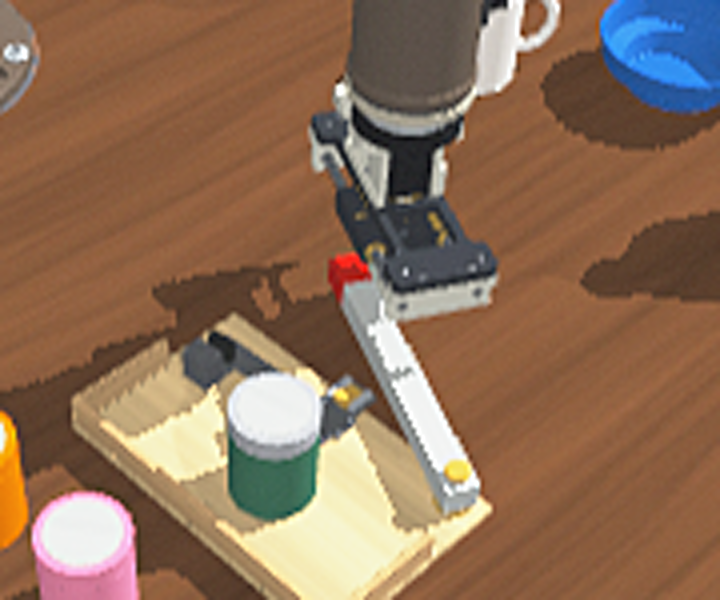

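View pics/t7.png

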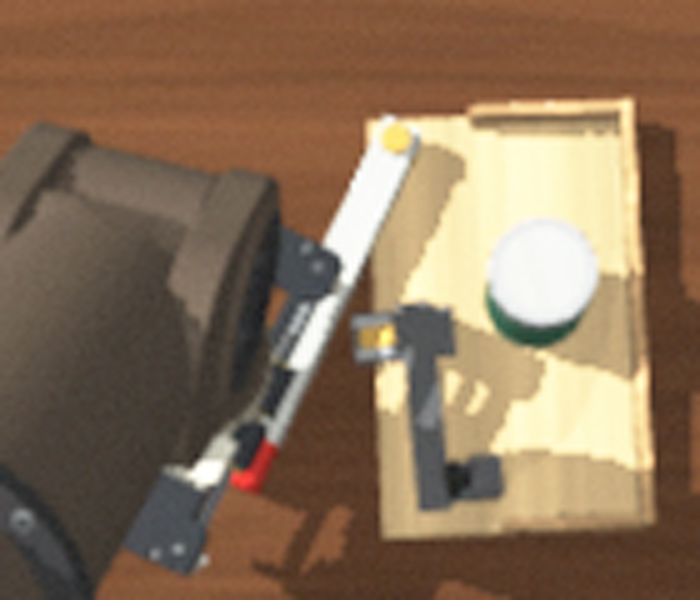

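The bar follows the fingers and the tin is untouched. I'll continue the arc to just before the earliest possible stop.

Run:
```python
from h import *
for a in np.arange(.03,.36,.03): print([float(x) for x in arc(22,a,22)])
```

```text
[-5.6, -0.6, 0.0, -0.03]
[-11.1, -1.0, 0.0, -0.06]
[-16.7, -1.2, 0.0, -0.09]
[-22.3, -1.3, 0.0, -0.12]
[-27.9, -1.2, 0.0, -0.15]
[-33.5, -0.9, 0.0, -0.18]
[-39.0, -0.5, 0.0, -0.21]
[-44.6, 0.1, 0.0, -0.24]
[-50.1, 0.8, 0.0, -0.27]
[-55.7, 1.8, 0.0, -0.3]
[-61.1, 2.9, 0.0, -0.33]
```

>>> move_arm --pt "-5.6 -0.6 0 -0.03" --pt "-11.1 -1 0 -0.06" --pt "-16.7 -1.2 0 -0.09" --pt "-22.3 -1.3 0 -0.12" --pt "-27.9 -1.2 0 -0.15" --pt "-33.5 -0.9 0 -0.18" --pt "-39 -0.5 0 -0.21" --pt "-44.6 0.1 0 -0.24" --pt "-50.1 0.8 0 -0.27" --pt "-55.7 1.8 0 -0.3" --pt "-61.1 2.9 0 -0.33" --pt "-61.1 2.9 0 -0.33"

```text
clock: 20.72
position: [0.4944, 0.0518, 0.1943]
ee_rot: [-2.344, -2.092, 0.001]
force: [-0.6, -0.7, 0.2]
width: 0.005
```

Run:
```python
from h import *
rel();shot('top','t8',(190,120,330,240),5)
rel()
for a in np.arange(.01,.2,.01): print([float(x) for x in arc(22,a,22)])
```

```text
clk 20.725 y ang -0.11374333633163598 r 185.62901369669208 d 21.494418979694853 z 0.19431993726932037 Fpush(tool x) -0.7462890865088243 Fy -0.5490681127733027 Fz 0.231824872383268
clk 20.775 y ang -0.11404322312891242 r 185.67214103886872 d 21.73231675709773 z 0.19428962013261786 Fpush(tool x) 0.0558842354263489 Fy 0.09007477960839287 Fz 0.405783819920335
[-1.9, -0.2, 0.0, -0.01]
[-3.7, -0.4, 0.0, -0.02]
[-5.6, -0.6, 0.0, -0.03]
[-7.4, -0.7, 0.0, -0.04]
[-9.3, -0.9, 0.0, -0.05]
[-11.1, -1.0, 0.0, -0.06]
[-13.0, -1.1, 0.0, -0.07]
[-14.9, -1.2, 0.0, -0.08]
[-16.7, -1.2, 0.0, -0.09]
[-18.6, -1.3, 0.0, -0.1]
[-20.4, -1.3, 0.0, -0.11]
[-22.3, -1.3, 0.0, -0.12]
[-24.2, -1.3, 0.0, -0.13]
[-26.0, -1.3, 0.0, -0.14]
[-27.9, -1.2, 0.0, -0.15]
[-29.8, -1.1, 0.0, -0.16]
[-31.6, -1.1, 0.0, -0.17]
[-33.5, -0.9, 0.0, -0.18]
[-35.3, -0.8, 0.0, -0.19]
```

View pics/t8.png

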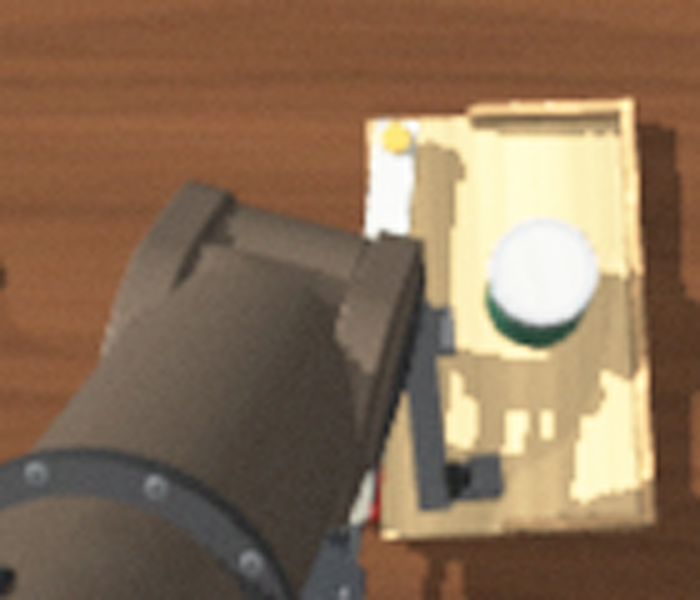

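>>> move_arm --pt "-1.9 -0.2 0 -0.01" --pt "-3.7 -0.4 0 -0.02" --pt "-5.6 -0.6 0 -0.03" --pt "-7.4 -0.7 0 -0.04" --pt "-7.4 -0.7 0 -0.04"

```text
clock: 21.4
position: [0.493, 0.0452, 0.1943]
ee_rot: [-2.301, -2.139, 0.0]
force: [-0.4, 2.3, 0.2]
width: 0.01
```

>>> move_arm --pt "-1.9 -0.2 0 -0.01" --pt "-3.7 -0.4 0 -0.02" --pt "-5.6 -0.5 0 -0.03" --pt "-5.6 -0.5 0 -0.03"

```text
clock: 21.9
position: [0.4922, 0.0395, 0.1944]
ee_rot: [2.269, 2.173, -0.0]
force: [-0.2, 0.7, -0.2]
width: 0.006
```

>>> move_arm --pt "-1.9 -0.2 0 -0.01" --pt "-3.7 -0.4 0 -0.02" --pt "-3.7 -0.4 0 -0.02"

```text
clock: 22.28
position: [0.4917, 0.0359, 0.1944]
ee_rot: [2.247, 2.195, 0.0]
force: [-1.2, 0.6, -0.3]
width: 0.004
```

Run:
```python
from h import *
rel();shot('scene','s9',(210,130,390,280),4)
rel()
```

```text
clk 22.275 y ang -0.023179090623072038 r 185.25251322198633 d 22.193394398213627 z 0.19435814503960921 Fpush(tool x) 0.6022404888805594 Fy -1.212142957347555 Fz -0.2679916020933936
clk 22.325 y ang -0.023529689607999994 r 185.26811619744822 d 22.127641215085394 z 0.19435283273070067 Fpush(tool x) 0.4980225395523397 Fy 0.24728725306494728 Fz 0.3406329833165263
```

View pics/s9.png

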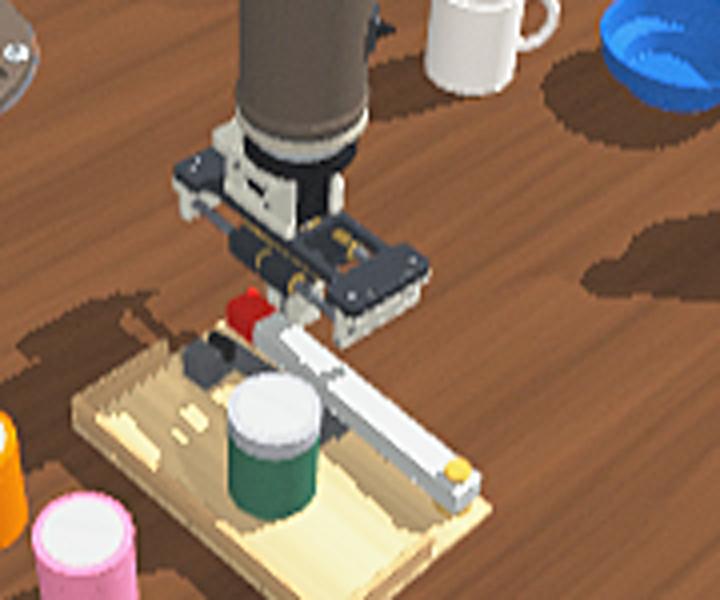

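The bar is nearing the pad (black, at crop 222,345). Now I'll creep.

>>> move_arm --pt "-1.9 -0.2 0 -0.01" --pt "-3.7 -0.4 0 -0.02" --pt "-5.6 -0.5 0 -0.03" --pt "-5.6 -0.5 0 -0.03"

```text
clock: 22.82
position: [0.491, 0.0302, 0.1943]
ee_rot: [2.214, 2.229, -0.0]
force: [-0.0, 0.7, 0.8]
width: 0.008
```

>>> move_arm --pt "-0.9 -0.1 0 -0.005" --pt "-1.9 -0.2 0 -0.01" --pt "-2.8 -0.3 0 -0.015" --pt "-3.7 -0.4 0 -0.02" --pt "-3.7 -0.4 0 -0.02"

```text
clock: 23.45
position: [0.4907, 0.0267, 0.1944]
ee_rot: [2.191, 2.251, 0.0]
force: [0.8, 1.5, 0.6]
width: 0.003
```

>>> move_arm --pt "-0.9 -0.1 0 -0.005" --pt "-1.9 -0.2 0 -0.01" --pt "-1.9 -0.2 0 -0.01"

```text
clock: 23.82
position: [0.4905, 0.0248, 0.1943]
ee_rot: [2.18, 2.262, 0.0]
force: [-0.0, 1.2, 1.1]
width: 0.003
```

Run:
```python
from h import *
rel();shot('scene','s10',(210,130,390,280),4)
rel()
```

```text
clk 23.825 y ang 0.03682839468567094 r 185.18385662464743 d 22.248521663003558 z 0.19433789815242172 Fpush(tool x) 1.2436012682441764 Fy 0.0058120433884014805 Fz 1.0851945854551097
clk 23.875 y ang 0.036743960521242916 r 185.20003179524343 d 22.253308436635194 z 0.19434030345953196 Fpush(tool x) 1.0425038009034369 Fy 0.027732372158623276 Fz 1.1974910122543914
```

View pics/s10.png

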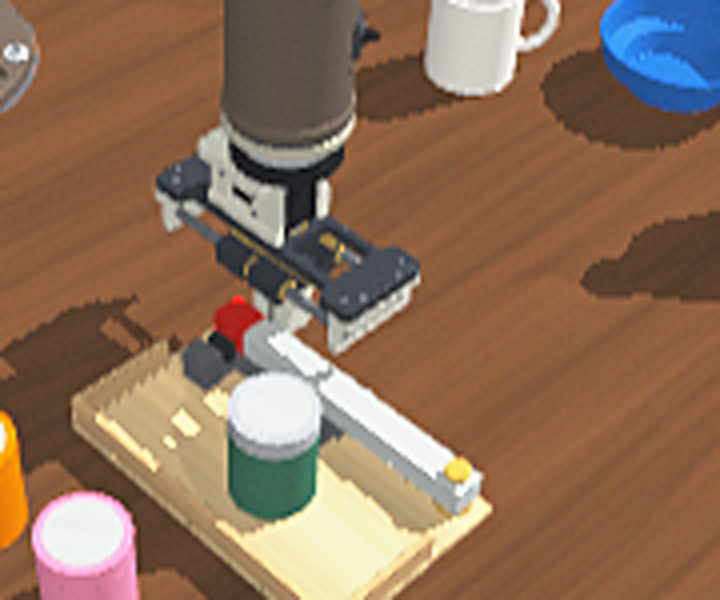

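>>> move_arm --pt "-0.9 -0.1 0 -0.005" --pt "-1.9 -0.2 0 -0.01" --pt "-1.9 -0.2 0 -0.01"

```text
clock: 24.25
position: [0.4904, 0.0229, 0.1944]
ee_rot: [2.169, 2.273, 0.0]
force: [0.3, 2.3, 1.6]
width: 0.004
```

>>> move_arm --pt "-0.9 -0.1 0 -0.005" --pt "-1.9 -0.2 0 -0.01" --pt "-1.9 -0.2 0 -0.01"

```text
clock: 24.62
position: [0.4903, 0.021, 0.1943]
ee_rot: [2.157, 2.284, 0.0]
force: [0.4, 0.9, 0.8]
width: 0.006
```

>>> move_arm --pt "-0.9 -0.1 0 -0.005" --pt "-0.9 -0.1 0 -0.005" --pt "-0.9 -0.1 0 -0.005"

```text
clock: 25.0
position: [0.4902, 0.0202, 0.1943]
ee_rot: [2.152, 2.289, 0.0]
force: [0.1, 0.4, 0.7]
width: 0.008
```

>>> move_arm --pt "-0.9 -0.1 0 -0.005" --pt "-0.9 -0.1 0 -0.005" --pt "-0.9 -0.1 0 -0.005"

```text
clock: 25.38
position: [0.4902, 0.0193, 0.1943]
ee_rot: [2.146, 2.294, 0.0]
force: [0.4, 1.1, -0.4]
width: 0.003
```

>>> move_arm --pt "-0.9 -0.1 0 -0.005" --pt "-0.9 -0.1 0 -0.005"

```text
clock: 25.62
position: [0.4901, 0.0184, 0.1943]
ee_rot: [2.14, 2.3, -0.0]
force: [-0.2, 1.5, 0.9]
width: 0.005
```

>>> move_arm --pt "-0.9 -0.1 0 -0.005" --pt "-0.9 -0.1 0 -0.005"

```text
clock: 25.88
position: [0.4901, 0.0174, 0.1943]
ee_rot: [2.134, 2.305, 0.0]
force: [-0.1, 1.2, -0.1]
width: 0.006
```

Run:
```python
from h import *
rel();shot('scene','s11',(240,170,330,240),8)
rel()
```

```text
clk 25.875 y ang 0.07690672393111378 r 185.13946123463901 d 22.33497090540347 z 0.19433809086487064 Fpush(tool x) 1.214438502208473 Fy -0.004666218314496232 Fz -0.1087842010581006
clk 25.925 y ang 0.07679962128420764 r 185.15548263687245 d 22.325075371613178 z 0.19432355180800662 Fpush(tool x) 1.085767524926165 Fy 0.7467190636312883 Fz 1.0386810325992497
```

View pics/s11.png

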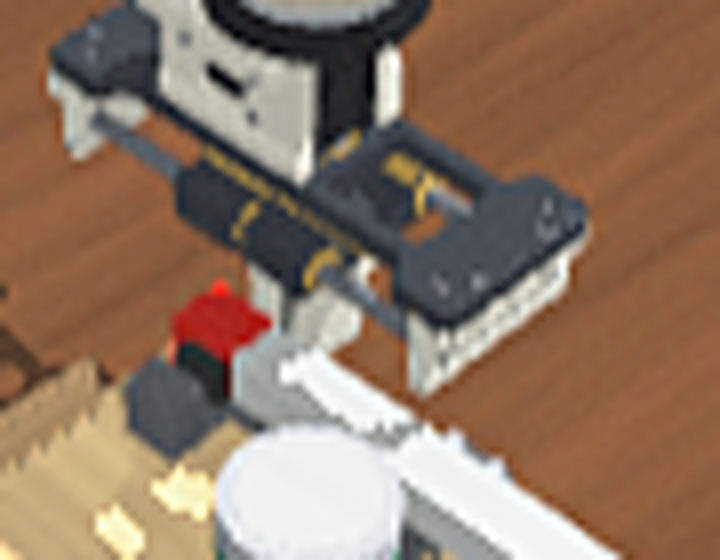

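The bar is about to meet the pad. I'll keep feeling forward at 0.9 mm per step.

>>> move_arm --pt "-0.9 -0.1 0 -0.005" --pt "-0.9 -0.1 0 -0.005"

```text
clock: 26.18
position: [0.4901, 0.0166, 0.1943]
ee_rot: [-2.128, -2.311, -0.0]
force: [0.0, 1.1, 0.9]
width: 0.002
```

>>> move_arm --pt "-0.9 -0.1 0 -0.005" --pt "-0.9 -0.1 0 -0.005"

```text
clock: 26.42
position: [0.4901, 0.016, 0.1943]
ee_rot: [-2.122, -2.316, -0.0]
force: [0.2, 4.7, 1.7]
width: 0.001
```

>>> move_arm --pt "-0.9 -0.1 0 -0.005" --pt "-0.9 -0.1 0 -0.005"

```text
clock: 26.68
position: [0.49, 0.0152, 0.1943]
ee_rot: [-2.116, -2.322, -0.001]
force: [-0.8, 5.0, 1.6]
width: 0.008
```

The pad is met at about 5 N. I'll take smaller steps.

>>> move_arm --pt "-0.6 -0.1 0 -0.003" --pt "-0.6 -0.1 0 -0.003"

```text
clock: 26.92
position: [0.49, 0.0148, 0.1943]
ee_rot: [-2.112, -2.325, -0.001]
force: [-0.4, 6.3, 0.3]
width: 0.002
```

>>> move_arm --pt "-0.6 -0.1 0 -0.003" --pt "-0.6 -0.1 0 -0.003"

```text
clock: 27.18
position: [0.49, 0.0141, 0.1943]
ee_rot: [-2.109, -2.328, -0.001]
force: [0.3, 6.0, 1.0]
width: 0.005
```

>>> move_arm --pt "-0.5 0 0 -0.003" --pt "-0.5 0 0 -0.003"

```text
clock: 27.42
position: [0.49, 0.0139, 0.1943]
ee_rot: [-2.105, -2.331, -0.001]
force: [1.7, 6.9, 1.1]
width: 0.008
```

>>> move_arm --pt "-0.5 0 0 -0.002" --pt "-0.5 0 0 -0.002"

```text
clock: 27.68
position: [0.49, 0.0135, 0.1943]
ee_rot: [-2.102, -2.333, -0.001]
force: [0.5, 7.7, 0.9]
width: 0.007
```

>>> move_arm --pt "-0.5 0 0 -0.002" --pt "-0.5 0 0 -0.002"

```text
clock: 27.92
position: [0.49, 0.0132, 0.1943]
ee_rot: [-2.1, -2.335, -0.001]
force: [0.3, 8.7, 1.7]
width: 0.005
```

>>> move_arm --pt "-0.5 0 0 -0.002" --pt "-0.5 0 0 -0.002"

```text
clock: 28.18
position: [0.49, 0.0128, 0.1943]
ee_rot: [-2.097, -2.337, -0.001]
force: [-0.1, 8.7, 1.5]
width: 0.01
```

>>> move_arm --pt "-0.5 0 0 -0.002" --pt "-0.5 0 0 -0.002" --pt "-0.5 0 0 -0.002"

```text
clock: 28.55
position: [0.49, 0.0125, 0.1943]
ee_rot: [-2.094, -2.339, -0.001]
force: [-0.7, 8.5, 2.3]
width: 0.008
```

Run:
```python
from h import *
rel();shot('scene','s12',(240,170,330,240),8)
rel()
```

```text
clk 28.55 y ang 0.11042712150369133 r 184.89881133884904 d 23.610843243974372 z 0.19432852090213815 Fpush(tool x) 8.522832546234731 Fy 0.1959051754845533 Fz 2.2598963421458755
clk 28.6 y ang 0.11034323502822088 r 184.91154883606163 d 23.56710436627239 z 0.19433275264987732 Fpush(tool x) 9.658902570970605 Fy 0.3452200109958799 Fz 2.8991435241654417
```

>>> move_arm --pt "0.5 0 0 0" --pt "1 0 0 0" --pt "1.5 0 0 0" --pt "2 0 0 0" --pt "2 0 0 0"

```text
clock: 29.22
position: [0.4899, 0.0138, 0.1943]
ee_rot: [-2.096, -2.339, -0.001]
force: [0.1, 6.0, 1.3]
width: 0.006
```

>>> move_arm --pt "0.5 0 0 0" --pt "1 0 0 0" --pt "1.5 0 0 0" --pt "1.5 0 0 0"

```text
clock: 29.72
position: [0.4898, 0.0145, 0.1943]
ee_rot: [2.097, 2.339, -0.0]
force: [0.2, 4.4, 0.4]
width: 0.002
```

Run:
```python
from h import *
rel();shot('scene','s13',(230,150,350,250),6)
```

```text
clk 29.725 y ang 0.1088092139168373 r 184.90618413922857 d 25.367129133114016 z 0.19431085790282462 Fpush(tool x) 4.361687567689349 Fy 0.6673651058871435 Fz 0.4353032229149676
```

View pics/s13.png

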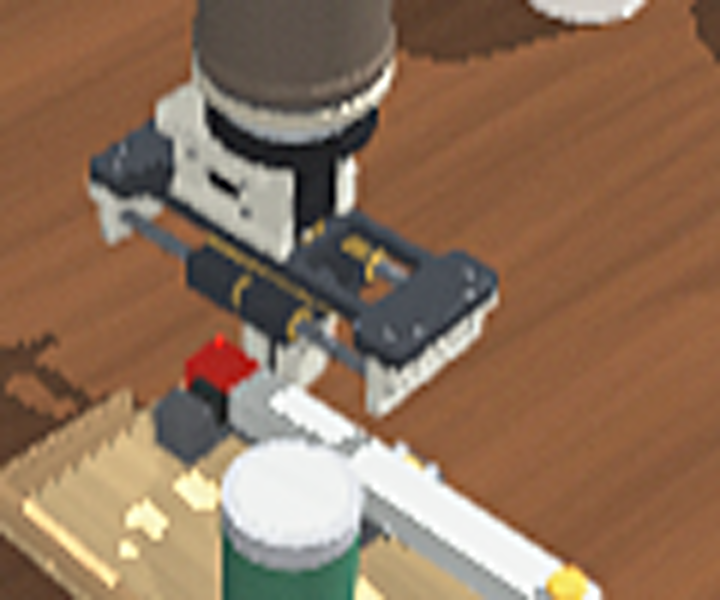

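View pics/s12.png

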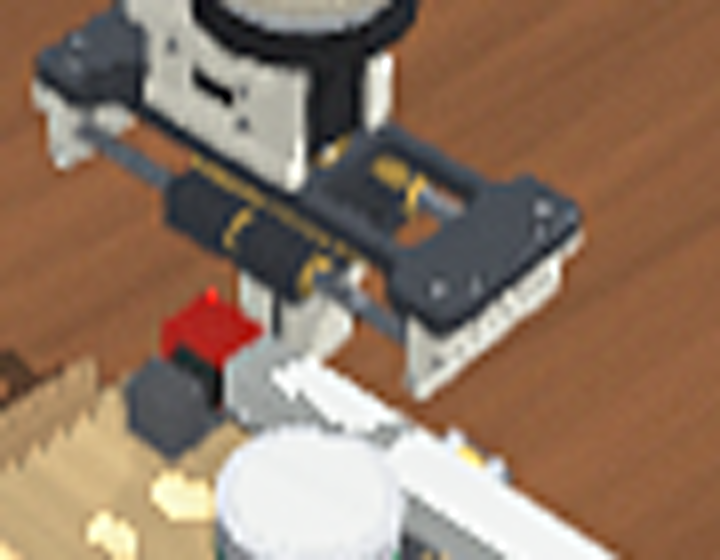

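Brass is now visible behind the bar at crop (412,462). I'll back off a little more to see whether the bar stays.

>>> move_arm --pt "0.5 0 0 0" --pt "1 0 0 0" --pt "1.5 0 0 0" --pt "2 0 0 0" --pt "2 0 0 0"

```text
clock: 30.4
position: [0.4895, 0.0165, 0.1943]
ee_rot: [2.097, 2.339, -0.0]
force: [-0.3, -0.6, 0.6]
width: 0.004
```

>>> move_arm --pt "1 0 0 0" --pt "2 0 0 0" --pt "4 0 0 0" --pt "6 0 0 0" --pt "6 0 0 0"

```text
clock: 31.02
position: [0.4889, 0.0228, 0.1943]
ee_rot: [-2.097, -2.339, -0.0]
force: [-0.9, -0.0, -0.4]
width: 0.005
```

Run:
```python
from h import *
rel();shot('scene','s14',(230,150,350,250),6)
```

```text
clk 31.025 y ang 0.10931907200895158 r 184.8971890279951 d 33.80284276988067 z 0.19432786677447636 Fpush(tool x) 0.0939305303219003 Fy -0.9107726380159847 Fz -0.41257458520294576
```

View pics/s14.png

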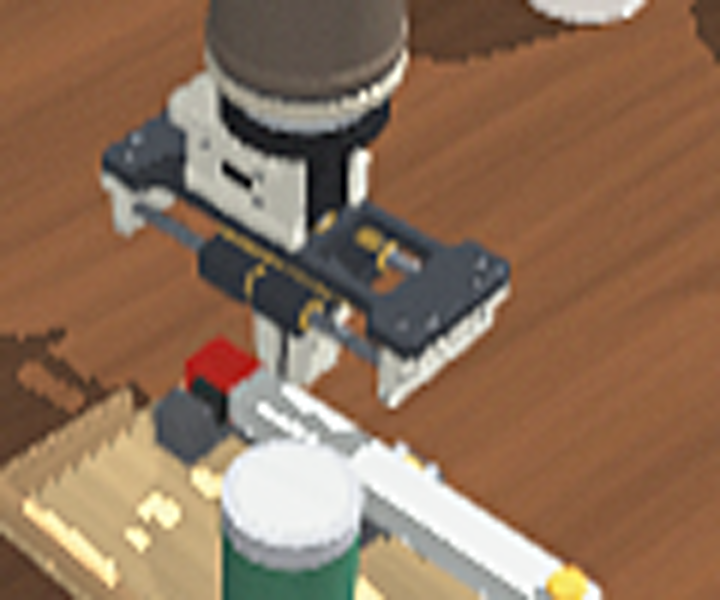

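Run:
```python
from h import *
for f,o,k in(('s11',(240,170),8),('s12',(240,170),8),('s13',(230,150),6),('s14',(230,150),6)):
    im=cv2.imread(f'pics/{f}.png').astype(int);b,g,r=im[...,0],im[...,1],im[...,2]
    m=(r>130)&(g<60)&(b<60);v,u=np.nonzero(m);m2=(r>190)&(g>140)&(b<110);vv,uu=np.nonzero(m2)
    print(f,m.sum()/k/k,u.mean()/k+o[0],v.mean()/k+o[1],u.min()/k+o[0],v.max()/k+o[1],'brass near pawl',sum((uu/k+o[0]>290)&(uu/k+o[0]<315)&(vv/k+o[1]<240)))
```

```text
s11 63.03125 267.29415592464056 210.24776896380763 261.5 215.25 brass near pawl 150
s12 63.6875 266.05096908734055 211.08654317958784 260.25 215.875 brass near pawl 229
s13 61.638888888888886 266.50706023734415 210.68341595313206 260.8333333333333 215.16666666666669 brass near pawl 126
s14 63.47222222222222 266.61714077315827 210.66360320933626 260.8333333333333 215.33333333333331 brass near pawl 87
```

>>> move_arm --pt "5 0 -10 0" --pt "15 0 -40 0" --pt "30 0 -80 0" --pt "60 -20 -120 0" --pt "100 -60 -160 0" --pt "140 -100 -190 0" --pt "160 -130 -200 0" --pt "170 -160 -200 0" --pt "175 -180 -200 0" --pt "175 -180 -200 0"

```text
clock: 32.33
position: [0.2899, 0.1769, 0.3948]
ee_rot: [-2.094, -2.341, -0.001]
force: [0.5, 1.0, -0.3]
width: 0.005
```

Run:
```python
from h import *
rel();shot('scene','s15',(230,150,350,250),6);shot('top','t15',(240,130,340,240),5)
```

```text
clk 32.325 y ang 0.11110331314492142 r 365.55278152260126 d 209.29782560474627 z 0.394770136054094 Fpush(tool x) 0.9222960055593727 Fy 0.6084291443723266 Fz -0.2571583349214405
```

View pics/s15.png

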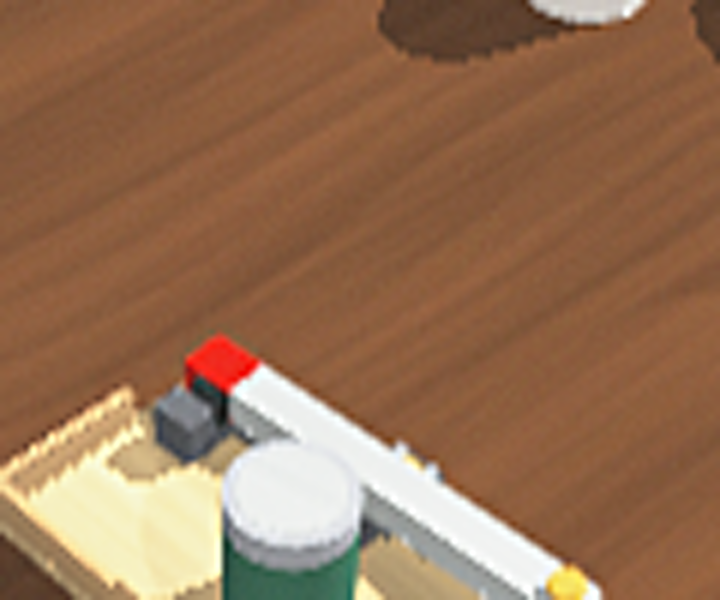

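View pics/t15.png

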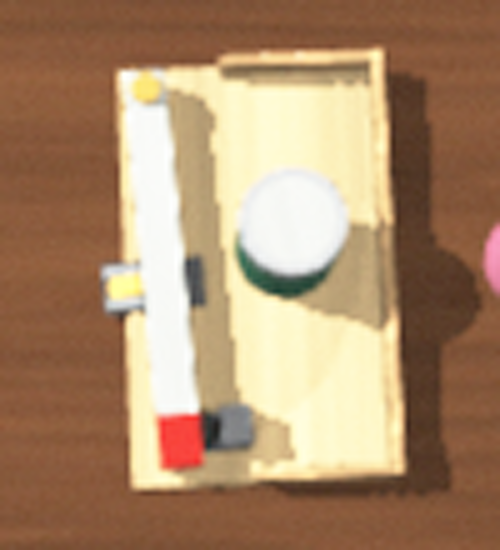

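The picture and the force trace disagree with a catch. On backing off the bar crept about 2.5 mm back with the pad (red centroid moved 0.7 px), and the force fell along the pad's slope. So it stopped right at the threshold and isn't safely caught. I'll go back and push a little further, to about 11 N.

>>> move_arm --pt "-5 20 0 0" --pt "-15 50 0 0" --pt "-35 80 10 0" --pt "-75 120 40 0" --pt "-115 160 80 0" --pt "-145 180 120 0" --pt "-160 180 160 0" --pt "-170 180 190 0" --pt "-171 180 200 0" --pt "-171 180 200 0"

```text
clock: 33.67
position: [0.4889, 0.0263, 0.1942]
ee_rot: [-2.098, -2.338, 0.001]
force: [-0.1, -0.0, 0.2]
width: 0.004
```

>>> move_arm --pt "-3 0 0 0" --pt "-6 0 0 0" --pt "-9 0 0 0" --pt "-10.5 0 0 0" --pt "-10.5 0 0 0"

```text
clock: 34.3
position: [0.4897, 0.016, 0.1944]
ee_rot: [2.097, 2.339, 0.0]
force: [0.3, -1.0, -0.5]
width: -0.001
```

Run:
```python
from h import *
rel();print(arm.observe()['position'])
```

```text
clk 34.3 y ang 0.10875840652128022 r 184.91371919711594 d 26.827504841332054 z 0.19443534926180434 Fpush(tool x) -1.0281073540104426 Fy 0.14196175627411278 Fz -0.49207088800071985
[0.4897 0.016  0.1944]
```

>>> move_arm --pt "-0.6 0 0 0" --pt "-0.6 0 0 0" --pt "-0.6 0 0 0"

```text
clock: 34.67
position: [0.4897, 0.0155, 0.1943]
ee_rot: [-2.097, -2.339, -0.0]
force: [0.4, -0.8, -0.0]
width: 0.005
```

>>> move_arm --pt "-0.6 0 0 0" --pt "-0.6 0 0 0" --pt "-0.6 0 0 0"

```text
clock: 35.05
position: [0.4898, 0.0149, 0.1943]
ee_rot: [-2.097, -2.339, -0.0]
force: [-0.3, 0.4, 0.4]
width: 0.003
```

>>> move_arm --pt "-0.6 0 0 0" --pt "-0.6 0 0 0" --pt "-0.6 0 0 0"

```text
clock: 35.42
position: [0.4898, 0.0146, 0.1943]
ee_rot: [-2.097, -2.339, -0.0]
force: [-0.7, 3.3, -0.6]
width: 0.001
```

>>> move_arm --pt "-0.6 0 0 0" --pt "-0.6 0 0 0" --pt "-0.6 0 0 0"

```text
clock: 35.8
position: [0.4898, 0.0142, 0.1943]
ee_rot: [-2.096, -2.339, -0.0]
force: [-1.1, 3.7, -0.3]
width: 0.007
```

>>> move_arm --pt "-0.6 0 0 0" --pt "-0.6 0 0 0" --pt "-0.6 0 0 0"

```text
clock: 36.17
position: [0.4899, 0.0138, 0.1943]
ee_rot: [-2.096, -2.339, -0.001]
force: [-0.9, 6.1, 0.9]
width: 0.004
```

>>> move_arm --pt "-0.6 0 0 0" --pt "-0.6 0 0 0" --pt "-0.6 0 0 0"

```text
clock: 36.55
position: [0.4899, 0.0134, 0.1943]
ee_rot: [-2.095, -2.339, -0.001]
force: [-1.8, 7.1, 1.7]
width: 0.005
```

>>> move_arm --pt "-0.6 0 0 0" --pt "-0.6 0 0 0" --pt "-0.6 0 0 0"

```text
clock: 36.92
position: [0.4899, 0.013, 0.1943]
ee_rot: [-2.095, -2.339, -0.001]
force: [-0.8, 7.3, 1.5]
width: 0.0
```

>>> move_arm --pt "-0.6 0 0 0" --pt "-0.6 0 0 0" --pt "-0.6 0 0 0"

```text
clock: 37.3
position: [0.49, 0.0126, 0.1943]
ee_rot: [-2.094, -2.339, -0.001]
force: [-0.8, 8.8, 2.2]
width: 0.003
```

>>> move_arm --pt "-0.6 0 0 0" --pt "-0.6 0 0 0" --pt "-0.6 0 0 0"

```text
clock: 37.67
position: [0.49, 0.0122, 0.1943]
ee_rot: [-2.094, -2.339, -0.001]
force: [-1.4, 9.2, 2.4]
width: 0.006
```

>>> move_arm --pt "-0.6 0 0 0" --pt "-0.6 0 0 0" --pt "-0.6 0 0 0"

```text
clock: 38.05
position: [0.4901, 0.0119, 0.1943]
ee_rot: [-2.093, -2.339, -0.002]
force: [-1.2, 11.0, 3.2]
width: 0.006
```

>>> move_arm --pt "-0.6 0 0 0" --pt "-0.6 0 0 0" --pt "-0.6 0 0 0"

```text
clock: 38.42
position: [0.4901, 0.0115, 0.1943]
ee_rot: [-2.093, -2.339, -0.002]
force: [-1.9, 11.7, 2.8]
width: 0.005
```

Run:
```python
from h import *
rel();shot('scene','s16',(230,150,350,250),6)
```

```text
clk 38.425 y ang 0.11117571384402769 r 184.95835782086047 d 22.72121967367399 z 0.19429246704290326 Fpush(tool x) 11.88485966938563 Fy -0.6217142110495455 Fz 2.760583421952421
```

>>> move_arm --pt "1 0 0 0" --pt "2 0 0 0" --pt "3 0 0 0" --pt "4 0 0 0" --pt "4 0 0 0"

```text
clock: 39.1
position: [0.4898, 0.0141, 0.1943]
ee_rot: [-2.096, -2.339, -0.001]
force: [-0.9, 5.8, 0.6]
width: 0.008
```

>>> move_arm --pt "1 0 0 0" --pt "2 0 0 0" --pt "2 0 0 0"

```text
clock: 39.48
position: [0.4898, 0.0151, 0.1944]
ee_rot: [2.097, 2.338, -0.0]
force: [-0.0, 0.4, 0.3]
width: 0.005
```

>>> move_arm --pt "2 0 0 0" --pt "6 0 0 0" --pt "8 0 0 0"

```text
clock: 39.85
position: [0.4888, 0.0238, 0.1943]
ee_rot: [-2.097, -2.339, -0.0]
force: [-0.2, 0.2, -0.0]
width: 0.005
```

Run:
```python
from h import *
rel();shot('scene','s17',(230,150,350,250),6)
for f,o,k in(('s14',(230,150),6),('s15',(230,150),6),('s16',(230,150),6),('s17',(230,150),6)):
    im=cv2.imread(f'pics/{f}.png').astype(int);b,g,r=im[...,0],im[...,1],im[...,2]
    m=(r>130)&(g<60)&(b<60);v,u=np.nonzero(m)
    print(f,m.sum()/k/k,u.mean()/k+o[0],v.mean()/k+o[1],u.min()/k+o[0],v.max()/k+o[1])
```

```text
clk 39.85 y ang 0.10923706649252676 r 184.91019520977065 d 34.7761012518814 z 0.19430913979948128 Fpush(tool x) 0.1822259918067013 Fy -0.14505283217743797 Fz -0.026279686589167895
s14 63.47222222222222 266.61714077315827 210.66360320933626 260.8333333333333 215.33333333333331
s15 62.02777777777778 266.5236602477982 210.69241677862368 260.8333333333333 215.5
s16 64.02777777777779 265.7966015907448 211.25054229934923 260.0 216.0
s17 63.80555555555555 266.65157451748655 210.66608619939052 260.8333333333333 215.33333333333331
```

The second push went to 11.7 N and about 5 mm of pad travel. It showed no pawl-riding friction, and the bar rests at the same spot, about 1.4 mm inside first pad contact. That fits a caught bar. I'll retreat and do a final look.

>>> move_arm --pt "5 0 -10 0" --pt "15 0 -40 0" --pt "30 0 -80 0" --pt "60 -20 -120 0" --pt "100 -60 -160 0" --pt "140 -100 -190 0" --pt "160 -130 -200 0" --pt "170 -160 -200 0" --pt "175 -180 -200 0" --pt "175 -180 -200 0" --pt "175 -180 -200 0" --pt "175 -180 -200 0"

```text
clock: 41.4
position: [0.2916, 0.1777, 0.3944]
ee_rot: [2.099, 2.337, 0.0]
force: [0.1, -0.3, 0.8]
width: 0.007
```

Run:
```python
from h import *
rel()
a=arm.get_image('scene')[:,:,::-1];b=arm.get_image('top')[:,:,::-1]
cv2.imwrite('pics/s18full.png',a);cv2.imwrite('pics/t18full.png',b)
f=lambda im,x0,y0,x1,y1,k:cv2.resize(im[y0:y1,x0:x1],None,fx=k,fy=k,interpolation=cv2.INTER_CUBIC)
s0=cv2.imread('pics/scene0.png');t0=cv2.imread('pics/top0.png')
cv2.imwrite('pics/cmp.png',np.vstack([np.hstack([f(s0,275,210,335,250,6),f(a,275,210,335,250,6)]),np.hstack([f(t0,250,165,310,205,6),f(b,250,165,310,205,6)])]))
for im in(cv2.imread('pics/s18full.png'),):
    im=cv2.resize(im[150:250,230:350],None,fx=6,fy=6,interpolation=cv2.INTER_CUBIC).astype(int);B,g,r=im[...,0],im[...,1],im[...,2]
    m=(r>130)&(g<60)&(B<60);v,u=np.nonzero(m);print(m.sum()/36,u.mean()/6+230,v.mean()/6+150)
```

```text
clk 41.4 y ang 0.10760275201138708 r 364.5039220647027 d 208.65282356268528 z 0.39444987732947484 Fpush(tool x) -0.3271297996853028 Fy 0.09447562222246651 Fz 0.7627603564704282
62.083333333333336 266.5404921700224 210.68859060402684
```

View pics/cmp.png

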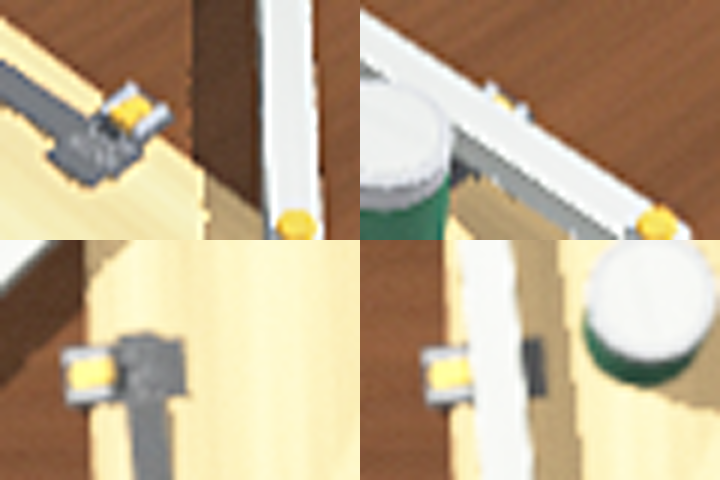

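View pics/s18full.png

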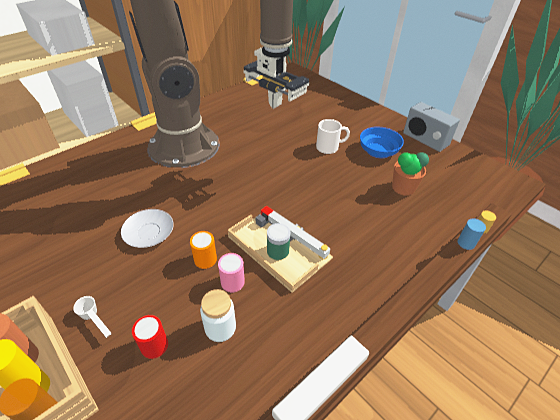

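The brass pawl is fully uncovered beside the bar's outer face and as bright as at the start. The red end is where it was after the first release. The tin is upright, and the orange, pink and red tins, jar, dish and mug stand where they were. I'll hand in the job.

Run:
```python
from h import *
print(arm.sign_off())
```

```text
the job is handed in; nothing more can be done
None
```

I set the green tin upright on the bay floor, let go of it, then pushed the locking bar shut. I handed in at 41.5 s of the 69 s allowed.

**Tin:** It touched down at the expected floor height. The last pictures show it upright in the bay, and the tins, jar, dish, scoop, mug, bowl and pot look unmoved.

**Bar:** I pushed it round in small steps; it met the pad at about 0.09 rad in world yaw.
- **First push:** It reached 9.7 N. When I backed off, the force fell gradually with no clear click, so I could not tell whether the pawl had caught.
- **Second push:** It reached 11.9 N, the highest force read (limit 18 N), with about 5 mm of pad travel, past the pawl's 3 mm catch point.

**Last checks:**
- After both pushes the bar came to rest at the same spot, about 1.4 mm inside the point where it first met the pad. That is further in than friction alone should hold it.
- The pawl is fully uncovered behind the bar.
- The wrist force read about zero once the arm was clear.
- I did not test the catch by pulling the bar, so it rests on the forces and pictures. It may already have caught on the first push.

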